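# Date-code two faces of a tin and pack it

### The arm

A 7-joint arm with a two-finger parallel gripper is mounted at the origin on the work surface. World frame = base frame: x ahead of the robot, y to its left, z up, the work surface at z = 0. Lengths are in mm, angles in rad, forces in N, time in s.
With the tool pointing down it reaches from about 400 to 875 mm from the base axis. Payload 4.4 kg.
Tool frame: the origin (TCP) lies midway between the tips of the shut fingers; the grasp point (between the pads) lies behind it (ctrl.grip_point_offset is the x of the grasp point in the tool frame, in mm); x points along the fingers, z is the direction in which the jaws open and shut, and the axes are right-handed (so a half turn about x gives the same grasp; the last joint's range is limited). The gripper opens to 85 mm and grips with 20 to 120 N. Pads are 22 mm wide; open, the fingers measure 114 mm over their backs; the gripper's body (76 mm by 85 mm) begins 54 mm behind the grasp point. The pads swing forward as they close: fully open they stand 13 mm farther back than shut.
Start: joints at [1.171, 0.628, 0.038, 1.517, -0.027, 0.996, -0.02], TCP at [212.992, -614.127, 209.113] pointing down, gripper open.
Joint ranges: [-3.06, 3.06], [-0.37, 2.12], [-1.25, 1.32], [0.18, 2.47], [-1.1, 4.24], [0.23, 1.98], [-2.94, 2.94]. Speed limits (rad/s): [2.57, 2.57, 3.14, 3.14, 3.14, 3.14, 3.14].

### API

Orientations are given as [roll, pitch, yaw] about the fixed x, y, z axes, in that order (R = Rz(yaw) Ry(pitch) Rx(roll)).
In Python, from cell import status, eyes, ctrl gives the robot as it stands. The module is installed in compiled form; this text tells all that it offers.
- The arm moves only by the tool apply_moves, never from a script. Its argument "targets" is a list of rows, each a list of 3 entries, a list of its own where there are three numbers: the shift along the tool's x, y, z in mm, then the turn about the tool's x in degrees, then the finger opening in mm, from 0 to 85.4. In form: [[[dx, dy, dz], roll, claw], ...]. A call has 1 to 10 rows; each row shifts and turns the pose as measured when the row begins, along the tool's axes as they then stand; what a row does not reach is not made up. A row lasts 1/8 s, in which the tool goes at most 62.5 mm and 10.7 degrees, less where a joint would pass 70% of its speed; a pose out of reach is approached as far as the arm can. A call is refused whole if a number of a shift passes 62.5 or a number of a turn 10.7, either way. A call with a gripper value outside its range is refused whole. The fingers move at their own pace and stop on an object; the grip force is fixed at half the most. Time passes only in rows, so rows that do not move let the fingers close. It gives the time, the measured TCP pose, the force and the opening at its end, in the units of the state.
- status.read_state(): the state, without advancing time (a new reading comes with each control period).
- eyes.get_image(name): name is "scene" or "top" or "wrist"; returns (picture, depth): 384x512x3 uint8, blue, green, red; 384x512 float32, mm along the optical axis (not along the pixel's ray), 0 where there is no reading.
- eyes.camera_params(name): a dict with "fx", "fy", "cx", "cy" (pixels), "dist" ([k1, k2, p1, p2, k3] as OpenCV has them; the pictures are not rectified), "R" (3x3) and "t" (3): a world point X has camera coordinates R X + t. Camera axes: x right, y down, z forward; pixel columns grow to the right and rows downward; lengths in mm; the calibration is good to about 2 mm. A picture is of the moment at which its call begins: read the wrist's pose just before it. camera_params takes no time and is no camera call; for the wrist camera it gives the pose at the moment of the call.
- ctrl.finish_job(): hands the job in, once; it reports no verdict.
The state is a dict: "clock": time; "qpos": joint angles; "qd": joint speeds; "tau": joint torques, N m; "eef_pos": TCP position; "tool_rot": TCP orientation; "force": force on the tool from outside, world axes, zero at the start; "torque": the same for the moment, N m; "width": finger opening in mm.
Only numpy, scipy, OpenCV 4.12 (cv2) and the standard library are available. Lean on these libraries where they do the work, as an engineer would, in place of code of your own. Each camera call takes 0.05 s, during which the arm holds its last target.

### The job

Take the rectangular tin that stands outside the white tray and, with it standing upright on the table, press one of its broad faces squarely and centrally against the sprung plate of the date coder, pushing the plate gently in by well over half of its short travel for a moment; then back off, turn the tin a quarter turn and code one of its narrow faces in the same way. Then set it down upright in the tray's empty compartment, turned the same way as the two finished tins beside it, and let go; leave the jars and the finished tins where they are.

Things in the scene. Friction and masses are not known exactly. Their poses are not given: they have to be found in the camera images.
- tin: the tin to be coded: plain metal tin with rounded edges and a flat lid, 46 mm (its x) by 64 mm (its y) by 110 mm tall (its z), 0.18 to 0.35 kg, lid fixed; origin at the centre of its underside; its two broad faces (64 mm wide) look along its +x and -x, its two narrow faces (46 mm wide) along +y and -y. All these faces are alike but for width
- coder: date coder, a fixed bench machine. Origin on the table, right below the middle of the plate's front face (plate out); its +x points into the machine, so a tin is pressed towards coder +x. Front housing 24 to 85 mm along x, 58 mm high; behind it a white box from 85 to 200 mm, 117 mm high; both 120 mm wide (y +-60 mm). Nothing stands on the table in front of the plate
- plate (a joint): the coder's sprung plate: 0 = out (rest), grows to 0.012 m (stop) as it is pushed towards coder +x. About 1.5 N to start it moving, about 6 N at the stop; it springs back by itself
- plate_face (a point): centre of the plate's front face, 38 mm above the table, moving with the plate; the dark rubber plate is 40 mm wide, 32 mm tall (22 to 54 mm above the table), 8 mm thick
- tray: white open tray, fixed to the table, 130 mm (x) by 210 mm (y), 28 mm high, walls and floor 5 mm thick (floor top at z = 5 mm); origin at the centre of its underside. A 5 mm divider along its x at y = 0 makes two compartments, each 120 mm (x) by 97.5 mm (y) inside, centres at y = +51 mm (empty) and y = -51 mm (holding two finished tins)
- done_a: finished tin in the tray: same plain metal tin with rounded edges and a flat lid, 46 mm (its x) by 64 mm (its y) by 110 mm tall (its z), 0.18 to 0.35 kg, lid fixed; origin at the centre of its underside; its two broad faces (64 mm wide) look along its +x and -x, its two narrow faces (46 mm wide) along +y and -y; stands with its x along the tray's x
- done_b: finished tin in the tray, like done_a
- jar_a: round food jar with white lid, 72 mm across, 105 mm tall, 0.3 kg, a bystander; origin at the centre of its underside
- jar_b: round food jar with white lid, 72 mm across, 105 mm tall, 0.3 kg, a bystander; origin at the centre of its underside
- jar_c: round food jar with white lid, 72 mm across, 105 mm tall, 0.3 kg, a bystander; origin at the centre of its underside
Not all that is in view belongs to the job. There is more than one size of the coder; the one meant has the size given above.

How it is judged:
By the outcome, as a careful person would: the job done as asked, in the order asked, and still so for the second after the job is handed in, with the robot touching nothing.
It also fails if it takes over 64 s, if anything falls off the work surface, if the arm or the gripper's body presses on something with over 40 N, if the wrist force passes 120 N, or if a joint passes its speed limit or range.

## Working session

There is one attempt and no reset: what is moved stays moved. The work goes in short steps, Python scripts to look and compute and a tool call to move; the robot and the scene stay as the last step left them, time stands still between calls to the robot, and variables do not carry over. Pictures are saved under pics/ and viewed, and the job is handed in when it is done.

Besides the shell and the picture viewer there is one more tool, called after ">>>" as name([rows], argument=value, ...), one row to a line, values as JSON. apply_moves: Moves the arm, as the interface text tells. Its arguments: {"type":"object","properties":{"targets":{"type":"array"}},"required":["targets"]}

```bash
mkdir -p pics; ls; python3 - <<'E'
from cell import status,eyes,ctrl
import cv2,numpy as np
s=status.read_state();print(s, ctrl.grip_point_offset)
for n in ("scene","top"):
    p,d=eyes.get_image(n); cv2.imwrite(f"pics/{n}0.png",p); np.savez(f"{n}0.npz",p=p,d=d)
    c=eyes.camera_params(n); print(n,c)
E
```

```text
pics
{'clock': 0.0, 'qpos': array([ 1.17121373,  0.62931486,  0.03842364,  1.51839156, -0.02699881,
        0.99632536, -0.02000835]), 'qd': array([-0.00013198, -0.00043921, -0.00021403,  0.0002677 ,  0.00089501,
        0.00125426, -0.00105242]), 'tau': array([-4.46612275e-04, -5.63393354e+01,  1.22621387e+00, -1.93445224e+01,
        1.10782121e-02,  1.05493769e-02, -1.04824352e-05]), 'eef_pos': array([ 212.76347917, -613.46421212,  208.201547  ]), 'tool_rot': array([-3.13393633,  1.56887459,  1.91224183]), 'force': array([ 0.02966648, -0.39048369, -0.29057724]), 'torque': array([-0.01748536,  0.01692013,  0.01946957]), 'width': 85.65071962207355} -18.700000000000003
scene {'fx': 398.1499390942613, 'fy': 398.1499390942613, 'cx': 251.14304560595448, 'cy': 190.59081786002503, 'dist': array([-0.11937883,  0.        ,  0.        ,  0.        ,  0.        ]), 'R': array([[ 0.62207589,  0.78288476, -0.01063173],
       [ 0.59384723, -0.48063026, -0.64524416],
       [-0.51026175,  0.39507721, -0.76390244]]), 't': array([-391.76450168, -276.70741298, 1370.40764249])}
top {'fx': 378.9273890745488, 'fy': 378.9273890745488, 'cx': 251.89910149002532, 'cy': 190.2200048502304, 'dist': array([-0.04546512,  0.        ,  0.        ,  0.        ,  0.        ]), 'R': array([[ 0.00174249, -0.99986559,  0.01630258],
       [-0.98815891, -0.00422285, -0.15337578],
       [ 0.153424  , -0.01584228, -0.98803345]]), 't': array([  45.46338021,  552.28779242, 1171.87444362])}
```

View pics/scene0.png

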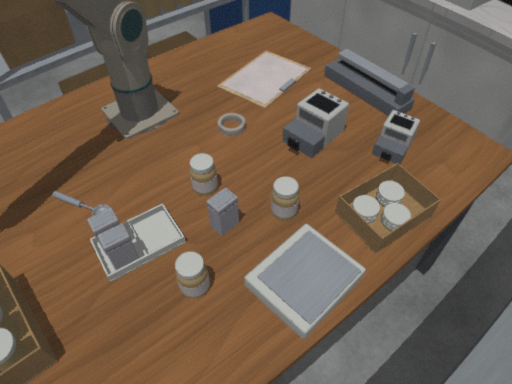

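View pics/top0.png

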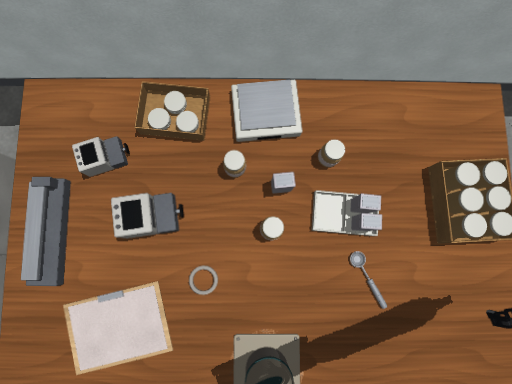

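```bash
cat > h.py <<'E'
import numpy as np,cv2
from cell import status,eyes,ctrl
def K(c): return np.array([[c['fx'],0,c['cx']],[0,c['fy'],c['cy']],[0,0,1.]])
def cloud(d,c):
    H,W=d.shape; u,v=np.meshgrid(np.arange(W),np.arange(H))
    n=cv2.undistortPoints(np.stack([u,v],-1).reshape(-1,1,2).astype(float),K(c),c['dist']).reshape(H,W,2)
    X=np.concatenate([n*d[...,None],d[...,None]],-1).astype(float)
    return (X-c['t'])@c['R']      # R^T (x-t)
def ray(px,c,z):
    n=cv2.undistortPoints(np.array(px,float).reshape(-1,1,2),K(c),c['dist']).reshape(-1,2)
    D=np.c_[n,np.ones(len(n))]@c['R']; o=-c['R'].T@c['t']
    return o+D*((z-o[2])/D[:,2])[:,None]
def proj(X,c):
    return cv2.projectPoints(np.array(X,float).reshape(-1,3),cv2.Rodrigues(c['R'])[0],c['t'],K(c),c['dist'])[0].reshape(-1,2)
E
python3 - <<'E'
from h import *
for n in ("top","scene"):
    f=np.load(n+"0.npz");c=eyes.camera_params(n);P=cloud(f['d'],c);z=P[...,2];ok=f['d']>0
    print(n,'table z',np.median(z[ok&(abs(z)<30)]))
    for h in ((100,125),(85,100),(50,66),(20,32)):
        m=(ok&(z>h[0])&(z<h[1])).astype(np.uint8)
        k,l,st,ce=cv2.connectedComponentsWithStats(m)
        for i in range(1,k):
            if st[i,4]<60: continue
            q=P[l==i]; r=cv2.minAreaRect(q[:,:2].astype(np.float32))
            print(h,st[i].tolist(),'zmed %.0f'%np.median(q[:,2]),np.round(r[0]),np.round(r[1]),round(r[2],1))
p=np.load("top0.npz")['p'];s=np.load("scene0.npz")['p']
cv2.imwrite("pics/t1.png",np.vstack([cv2.resize(p[140:260,70:270],(800,480),interpolation=2)]))
cv2.imwrite("pics/t2.png",cv2.resize(p[130:250,250:450],(800,480),interpolation=2))
cv2.imwrite("pics/s1.png",cv2.resize(s[80:230,180:380],(800,600),interpolation=2))
E
```

```text
top table z 0.11147258309842711
(100, 125) [325, 140, 20, 19, 307] zmed 105 [ 673. -208.] [61. 59.] 89.7
(100, 125) [224, 150, 20, 21, 310] zmed 104 [636. 105.] [60. 61.] 71.2
(100, 125) [482, 161, 25, 24, 465] zmed 113 [ 601. -715.] [75. 73.] 87.2
(100, 125) [456, 162, 24, 24, 459] zmed 113 [ 597. -626.] [73. 74.] 4.5
(100, 125) [272, 172, 23, 17, 321] zmed 110 [574. -48.] [47. 65.] 6.0
(100, 125) [485, 186, 26, 24, 451] zmed 113 [ 523. -719.] [72. 72.] 57.3
(100, 125) [459, 188, 24, 23, 455] zmed 113 [ 517. -627.] [73. 71.] 85.5
(100, 125) [111, 193, 43, 44, 1574] zmed 115 [466. 409.] [120. 119.] 8.3
(100, 125) [359, 194, 23, 17, 344] zmed 114 [ 507. -310.] [66. 47.] 84.9
(100, 125) [360, 213, 22, 17, 339] zmed 115 [ 449. -309.] [64. 48.] 88.8
(100, 125) [461, 213, 26, 25, 491] zmed 113 [ 438. -633.] [73. 75.] 17.2
(100, 125) [489, 212, 23, 24, 449] zmed 113 [ 441. -718.] [66. 72.] 90.0
(100, 125) [262, 217, 21, 21, 333] zmed 105 [431. -13.] [60. 60.] 0.2
(100, 125) [248, 354, 36, 14, 70] zmed 110 [53. 10.] [ 25. 102.] 9.0
(85, 100) [72, 137, 33, 35, 768] zmed 89 [659. 561.] [94. 9
[... 4570 characters left out ...]
.  47.] 81.6
(20, 32) [346, 173, 85, 34, 256] zmed 26 [776. 363.] [229. 112.] 46.7
(20, 32) [192, 179, 26, 14, 76] zmed 26 [455. -23.] [72. 34.] 64.7
(20, 32) [377, 190, 25, 14, 64] zmed 27 [804. 338.] [70. 30.] 21.4
(20, 32) [90, 203, 95, 75, 734] zmed 26 [ 487. -259.] [211. 133.] 85.0
(20, 32) [271, 205, 27, 13, 74] zmed 26 [657.  87.] [70. 27.] 41.3
(20, 32) [336, 205, 93, 44, 231] zmed 26 [864. 253.] [250. 123.] 44.9
(20, 32) [210, 216, 29, 16, 84] zmed 26 [594. -58.] [74. 35.] 60.7
(20, 32) [245, 281, 71, 55, 158] zmed 26 [ 850. -107.] [187.  32.] 16.0
(20, 32) [179, 283, 30, 13, 64] zmed 26 [ 698. -222.] [68. 24.] 61.8
(20, 32) [15, 357, 39, 27, 114] zmed 26 [ 649. -599.] [ 5. 93.] 3.0
```

View pics/t1.png

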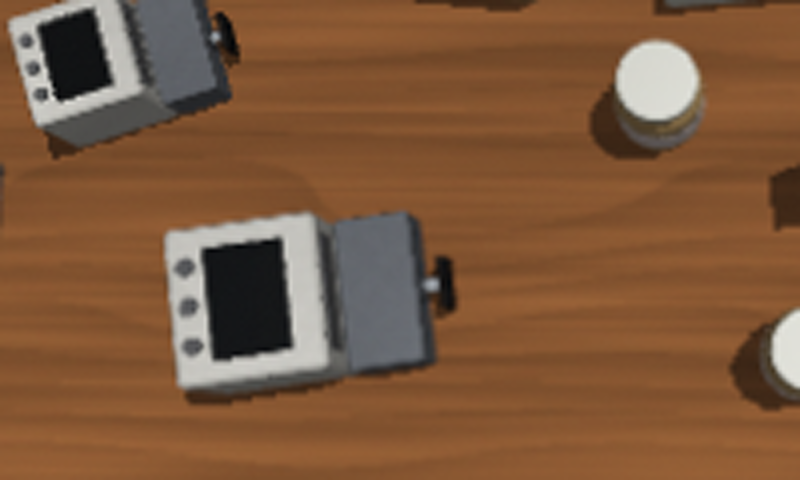

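View pics/t2.png

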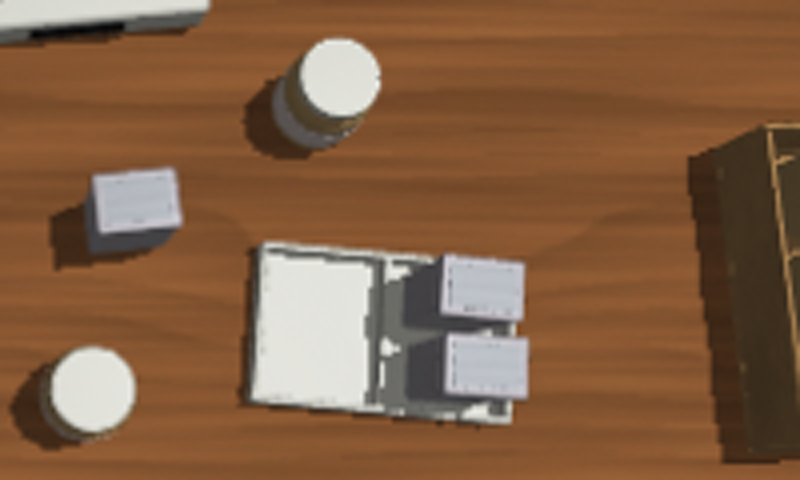

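View pics/s1.png

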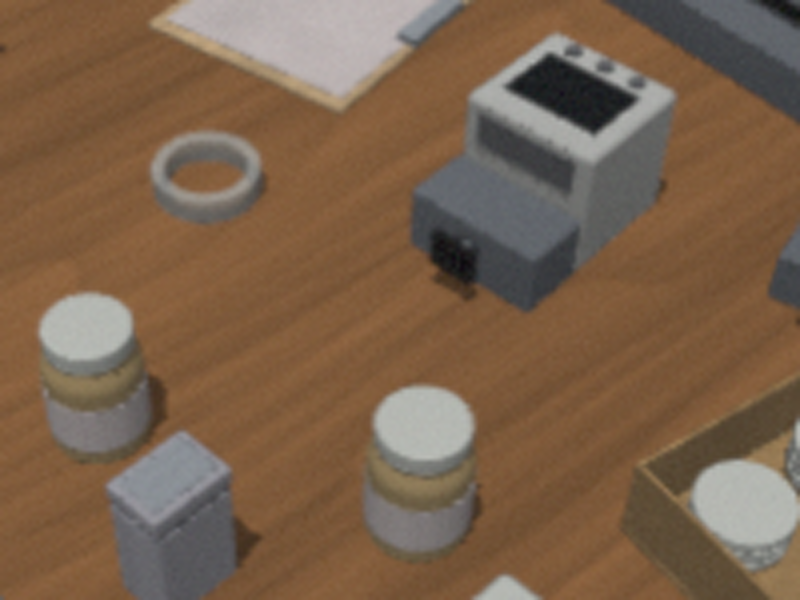

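```bash
cat >> h.py <<'E'
from scipy.spatial.transform import Rotation as Ro
def tool():
    s=status.read_state(); return s,Ro.from_euler('xyz',s['tool_rot']).as_matrix()
def plan(x=None,y=None,z=None,jaw=None):
    """tool-frame shift to reach world TCP xyz; roll deg so tool z yaw = jaw (mod 180)"""
    s,R=tool(); p=s['eef_pos']; t=np.array([p[0] if x is None else x,p[1] if y is None else y,p[2] if z is None else z])
    d=R.T@(t-p); a=np.degrees(np.arctan2(R[1,2],R[0,2]))
    roll=None
    if jaw is not None: roll=-((jaw-a+90)%180-90)
    print('t%.2f'%s['clock'],'p',np.round(p,1),'jaw %.2f'%a,'tilt',np.round(R[:2,0],4),'F',np.round(s['force'],1),'w %.1f'%s['width'],'| d',np.round(d,1),'roll',roll,'q',np.round(s['qpos'],2))
E
python3 -c "
from h import *
plan(574,-48,260,6)
R=tool()[1];print(R.round(3))
c=eyes.camera_params('wrist');print(c, -c['R'].T@c['t'])"
```

```text
t0.10 p [ 212.8 -613.6  208.3] jaw -70.87 tilt [-0.0006  0.0016] F [-0.1 -0.3 -0.1] w 84.9 | d [ -51.   526.6 -416.1] roll -76.8748648936608 q [ 1.17  0.63  0.04  1.52 -0.03  1.   -0.02]
[[-0.001  0.945  0.328]
 [ 0.002  0.328 -0.945]
 [-1.    -0.    -0.002]]
{'fx': 319.9054755216053, 'fy': 319.9054755216053, 'cx': 257.5436513154873, 'cy': 188.81943862747724, 'dist': array([-0.06831851,  0.        ,  0.        ,  0.        ,  0.        ]), 'R': array([[ 0.32868655, -0.94443669, -0.00212039],
       [-0.89274908, -0.31142903,  0.32559336],
       [-0.30816267, -0.10512518, -0.94550752]]), 't': array([-648.50585238,  -42.76629567,  379.84523426])} [ 292.02970218 -585.86008608  371.69585844]
```

>>> apply_moves([
  [[-40,0,0],0,85],
  [[-12,45,-5],-5.5,85],
  [[0,50,-5],-5.5,85],
  [[0,50,-5],-5.5,85],
  [[0,50,-5],-5.5,85],
  [[0,50,-5],-5.5,85],
  [[0,50,-5],-5.5,85],
  [[0,50,-5],-5.5,85],
  [[0,50,-5],-5.5,85],
  [[0,50,-5],-5.5,85],
])

```text
clock: 1.35
eef_pos: [508.7, -286.9, 256.4]
tool_rot: [2.83, 1.561, 2.475]
force: [0.4, 0.1, -1.0]
width: 85.2
```

```bash
python3 -c "
from h import *
plan(574,-48,260,6)"
```

```text
t1.35 p [ 508.7 -286.9  256.4] jaw -20.36 tilt [-0.0074  0.0059] F [ 0.4  0.1 -1. ] w 85.2 | d [ -2.7 246.7 -21.9] roll -26.364710738416946 q [ 0.61  0.5  -0.23  1.63  0.12  1.04 -0.01]
```

```bash
cat >> h.py <<'E'
def shot(tag,n="wrist"):
    c=eyes.camera_params(n); p,d=eyes.get_image(n); cv2.imwrite(f"pics/{tag}.png",p)
    np.savez(tag+".npz",p=p,d=d,**c); return p,d,c
E
python3 -c "
from h import *
shot('w1')"
```

```text
(no output)
```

View pics/w1.png

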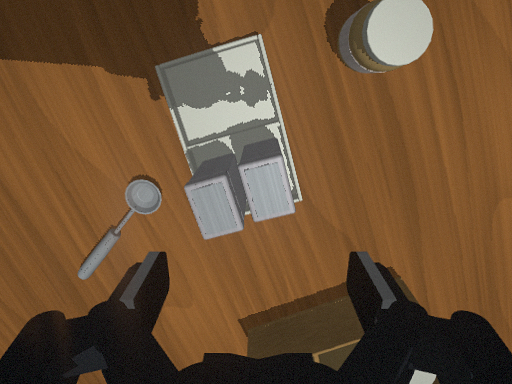

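```bash
python3 - <<'E'
from h import *
f=np.load('w1.npz');P=cloud(f['d'],f);z=P[...,2];ok=f['d']>0
print('table',np.median(z[ok&(abs(z)<20)]))
m=(ok&(z>24)&(z<33)).astype(np.uint8); m[240:]=0; m[:,:140]=0;m[:,310:]=0
q=P[m>0];r=cv2.minAreaRect(q[:,:2].astype(np.float32));print('rim',r,len(q))
# outer edges: points by tray frame
for h in [(100,125)]:
    m=(ok&(z>h[0])&(z<h[1])).astype(np.uint8);m[245:]=0
    k,l,st,ce=cv2.connectedComponentsWithStats(m)
    for i in range(1,k):
        if st[i,4]>200:
            a=P[l==i];print(st[i],np.median(a[:,2]),cv2.minAreaRect(a[:,:2].astype(np.float32)))
# rim edge line fits in frame yaw
for yaw in np.radians([-4,-4.5,-5,-5.5]):
    R=np.array([[np.cos(yaw),np.sin(yaw)],[-np.sin(yaw),np.cos(yaw)]]);u=q[:,:2]@R.T
    print(np.degrees(yaw),np.percentile(u,[0.5,1,99,99.5],axis=0).round(1).tolist())
E
```

```text
table -1.2996219359837176
rim ((483.3603210449219, -257.8431701660156), (209.59893798828125, 130.47459411621094), 84.94729614257812) 1853
[ 365    0   69   66 3645] 103.51554363425032 ((673.870361328125, -211.85321044921875), (56.545265197753906, 63.4023551940918), 70.91084289550781)
[ 238  152   58   70 2801] 113.87956168835426 ((508.79852294921875, -309.45831298828125), (64.4405517578125, 46.36512756347656), 84.34207916259766)
[ 184  171   60   69 2733] 113.89536213836107 ((450.0389709472656, -309.6842041015625), (64.17549896240234, 46.488067626953125), 85.76116180419922)
-4.0 [[435.4, -327.9], [435.7, -326.8], [566.0, -118.9], [566.3, -118.7]]
-4.5 [[437.5, -323.2], [437.7, -322.2], [567.3, -114.8], [567.5, -114.6]]
-5.0 [[439.3, -318.5], [439.4, -317.7], [569.0, -110.6], [569.0, -110.3]]
-5.5 [[440.6, -313.7], [440.9, -312.9], [571.2, -106.2], [571.4, -105.9]]
```

>>> apply_moves([
  [[0,50,-4],-5.3,85],
  [[0,50,-4],-5.3,85],
  [[0,50,-4],-5.3,85],
  [[0,50,-4],-5.3,85],
])

```text
clock: 1.9
eef_pos: [536.3, -76.4, 257.2]
tool_rot: [2.083, 1.557, 2.117]
force: [0.8, -0.6, -0.1]
width: 85.0
```

```bash
python3 -c "
from h import *
plan(574,-48,260,6)
shot('w2')"
```

```text
t1.90 p [536.3 -76.4 257.2] jaw 1.96 tilt [-0.0072  0.0118] F [ 0.8 -0.6 -0.1] w 85.0 | d [-2.7 27.1 38.7] roll -4.03847117424101 q [ 0.35  0.44 -0.36  1.74  0.17  1.   -0.04]
```

View pics/w2.png

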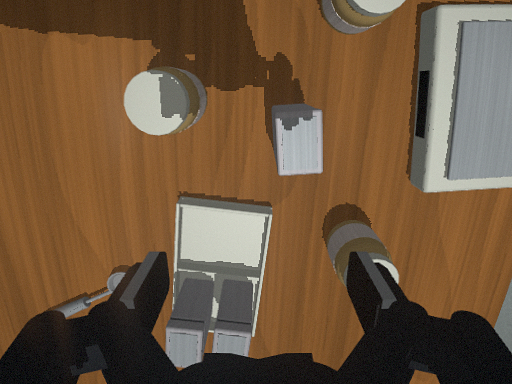

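```bash
cat >> h.py <<'E'
def tops(tag,lo=98,hi=118,minA=300,rows=384):
    f=np.load(tag+'.npz');P=cloud(f['d'],f);z=P[...,2];ok=f['d']>0
    m=(ok&(z>lo)&(z<hi)).astype(np.uint8);m[rows:]=0
    k,l,st,ce=cv2.connectedComponentsWithStats(m)
    for i in range(1,k):
        if st[i,4]>minA:
            a=P[l==i];r=cv2.minAreaRect(a[:,:2].astype(np.float32))
            print(st[i],'z %.1f'%np.median(a[:,2]),[np.round(v,1) for v in r])
E
python3 -c "
from h import *
tops('w2')"
```

```text
[350   0  56  15 564] z 103.3 [array([639.2,  79.1]), array([50. , 12.2]), np.float64(2.9)]
[ 124   69   65   67 3281] z 103.6 [array([432.8, -14.9]), array([61.9, 62.6]), np.float64(44.3)]
[ 274  109   49   67 3005] z 108.9 [array([575.4, -48.7]), array([46.5, 64. ]), np.float64(6.1)]
[ 165  320   40   48 1616] z 113.8 [array([ 450. , -309.2]), array([65.4, 46.6]), np.float64(85.4)]
[ 212  321   40   36 1135] z 113.5 [array([ 510.2, -296.7]), array([41.2, 46.1]), np.float64(85.0)]
```

```bash
python3 -c "
from h import *
plan(575.4,-48.7,160,6.1)"
```

```text
t1.95 p [535.9 -66.8 257.7] jaw 2.70 tilt [-0.0074  0.0182] F [-0.1  6.9  0.1] w 84.9 | d [97.7 14.4 41. ] roll -3.400416327914911 q [ 0.34  0.44 -0.37  1.75  0.16  1.   -0.04]
```

>>> apply_moves([
  [[5,13,20],-2,85],
  [[20,12,18],-2,85],
  [[30,0,0],0,85],
  [[30,0,0],0,85],
  [[0,0,0],0,85],
])

```text
clock: 2.58
eef_pos: [571.9, -35.8, 170.3]
tool_rot: [1.904, 1.551, 2.025]
force: [-0.2, -0.3, -0.1]
width: 84.8
```

```bash
python3 -c "
from h import *
plan(575.4,-48.7,130,6.1)
shot('w3');tops('w3')"
```

```text
t2.58 p [571.9 -35.8 170.3] jaw 6.95 tilt [-0.0089  0.0182] F [-0.2 -0.3 -0.1] w 84.8 | d [ 40.  -14.    2.2] roll 0.8493983042957183 q [ 0.26  0.59 -0.36  1.76  0.24  0.84 -0.09]
[ 335    0   94   61 4639] z 103.5 [array([639.5,  92.3]), array([62.6, 38.4]), np.float64(7.8)]
[  39  106   83   82 5242] z 103.6 [array([432.5, -14.7]), array([62.8, 61.7]), np.float64(11.5)]
[ 231  171   62   81 4790] z 108.9 [array([575.3, -48.4]), array([46.5, 64.5]), np.float64(6.2)]
[315 347  38  24 478] z 103.2 [array([ 662.5, -187.1]), array([29.4, 23.9]), np.float64(68.1)]
```

View pics/w3.png

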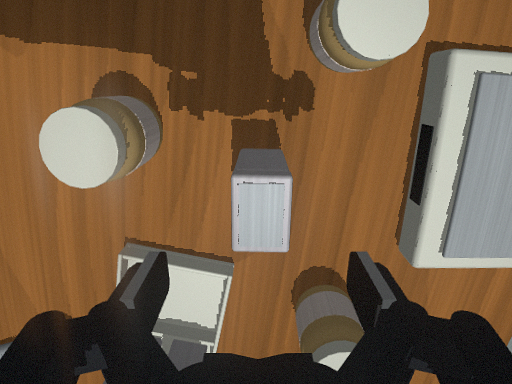

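>>> apply_moves([
  [[10,-7,1],0.4,85],
  [[20,-7,1],0.4,85],
  [[20,0,0],0,85],
  [[20,0,0],0,85],
  [[15,0,0],0,85],
  [[0,0,0],0,85],
])

```text
clock: 3.38
eef_pos: [582.0, -53.5, 88.7]
tool_rot: [1.099, 1.555, 1.199]
force: [0.7, 0.5, -0.1]
width: 84.9
```

```bash
python3 -c "
from h import *
plan(575.4,-48.7,68,6.1)"
```

```text
t3.38 p [582.  -53.5  88.7] jaw 5.73 tilt [0.0058 0.0148] F [ 0.7  0.5 -0.1] w 84.9 | d [20.7  5.2 -6.2] roll -0.3655122930118182 q [ 0.25  0.7  -0.31  1.81  0.3   0.67 -0.12]
```

>>> apply_moves([
  [[7,2,-3],0,85],
  [[7,2,-3],0,85],
  [[6,1,0],-0.3,85],
  [[0,0,0],0,85],
])

```text
clock: 3.88
eef_pos: [576.5, -48.5, 69.2]
tool_rot: [0.914, 1.554, 1.019]
force: [1.0, -1.3, -0.1]
width: 85.3
```

```bash
python3 -c "
from h import *
plan(575.4,-48.7,68,6.1)"
```

```text
t3.88 p [576.5 -48.5  69.2] jaw 6.06 tilt [0.009  0.0146] F [ 1.  -1.3 -0.1] w 85.3 | d [ 1.2 -0.1 -1.1] roll -0.04201741057732988 q [ 0.23  0.72 -0.29  1.84  0.31  0.61 -0.14]
```

>>> apply_moves([
  [[0,0,-1],0,40],
  [[0,0,0],0,40],
  [[0,0,0],0,40],
  [[0,0,0],0,40],
  [[0,0,0],0,40],
  [[0,0,0],0,40],
])

```text
clock: 4.62
eef_pos: [576.3, -48.6, 69.9]
tool_rot: [0.83, 1.553, 0.935]
force: [0.3, 0.7, 0.0]
width: 44.5
```

```bash
python3 -c "
from h import *
plan(575.4,-48.7,68,6.1)"
```

```text
t4.62 p [576.3 -48.6  69.9] jaw 6.05 tilt [0.0108 0.0146] F [0.3 0.7 0. ] w 44.5 | d [ 1.9 -0.  -1. ] roll -0.04534908522688852 q [ 0.23  0.72 -0.29  1.84  0.31  0.61 -0.14]
```

>>> apply_moves([
  [[-10,0,0],0,40],
  [[-20,0,0],0,40],
  [[-20,5,-1],0,40],
  [[-10,15,-4],0,40],
  [[0,25,-7],0,40],
  [[0,30,-8],0,40],
  [[0,30,-8],0,40],
  [[0,30,-8],0,40],
  [[0,25,-8],0,40],
  [[0,15,-5],0,40],
])

```text
clock: 5.88
eef_pos: [500.2, 127.2, 133.5]
tool_rot: [1.289, 1.555, 1.395]
force: [0.2, -0.8, -3.1]
width: 44.6
```

>>> apply_moves([
  [[0,8,-3],0,40],
  [[0,0,0],0,40],
  [[0,0,0],0,40],
])

```text
clock: 6.25
eef_pos: [495.8, 135.0, 133.6]
tool_rot: [1.297, 1.556, 1.403]
force: [0.3, 0.3, -3.9]
width: 44.5
```

```bash
python3 -c "
from h import *
plan(500,130,130,8.3)
shot('w4');tops('w4')"
```

```text
t6.25 p [495.8 135.  133.6] jaw 6.11 tilt [0.0024 0.0143] F [ 0.3  0.3 -3.9] w 44.5 | d [ 3.5 -5.4  3.6] roll -2.191604046877785 q [-0.1   0.56 -0.31  1.97  0.25  0.65 -0.46]
[220 166  74  10 593] z 108.7 [array([491.3, 166. ]), array([44.4,  2.9]), np.float64(8.3)]
[ 403  230   86   77 5024] z 103.5 [array([637.8, 104.8]), array([62.2, 63. ]), np.float64(86.7)]
[127 350  32  34 709] z 103.6 [array([416.1,  -8.5]), array([26.4, 41.1]), np.float64(1.1)]
```

View pics/w4.png

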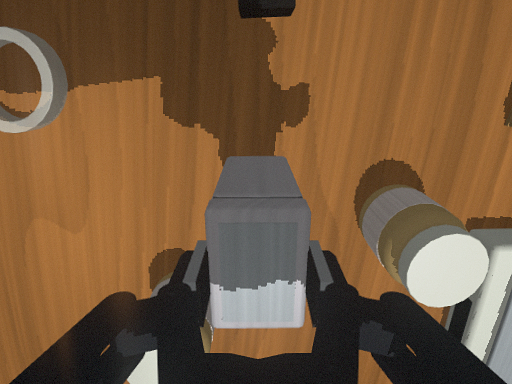

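>>> apply_moves([
  [[-20,0,0],0,40],
  [[-30,0,0],0,40],
  [[-30,10,0],0,40],
  [[-25,20,0],0,40],
  [[-10,25,0],-1,40],
  [[0,25,0],-1,40],
  [[0,20,0],0,40],
  [[0,10,0],0,40],
  [[0,0,0],0,40],
  [[0,0,0],0,40],
])

```text
clock: 7.55
eef_pos: [486.7, 233.7, 252.1]
tool_rot: [1.353, 1.562, 1.476]
force: [-0.8, -0.4, -3.6]
width: 44.6
```

```bash
python3 -c "
from h import *
plan(500,130,130,8.3)
shot('w5');tops('w5',112,125);tops('w5',52,62)"
```

```text
t7.55 p [486.7 233.7 252.1] jaw 7.04 tilt [0.0008 0.0087] F [-0.8 -0.4 -3.6] w 44.6 | d [ 121.3 -105.5    0.3] roll -1.2571467015414584 q [-0.23  0.44 -0.38  1.77  0.19  0.97 -0.56]
[ 193    0  136   41 4847] z 113.7 [array([473.2, 368.9]), array([117.2,  32.3]), np.float64(7.2)]
[448  42  64 162 913] z 57.1 [array([738.8, 304.5]), array([190.7,   3.8]), np.float64(84.2)]
[ 205   45  112   63 6547] z 56.5 [array([479.6, 322.7]), array([120.2,  61.8]), np.float64(8.6)]
[ 428  286   84   91 4889] z 53.4 [array([861.3,  33.1]), array([109.7, 234.3]), np.float64(55.4)]
```

View pics/w5.png

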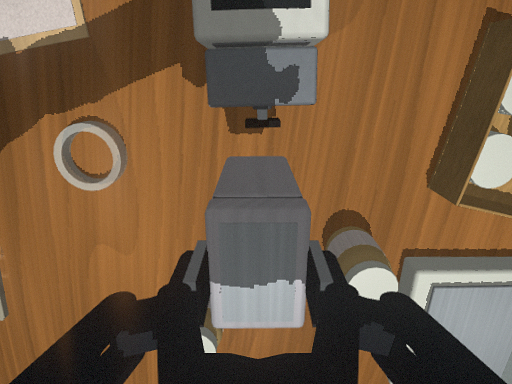

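```bash
python3 - <<'E'
from h import *
f=np.load('w5.npz');P=cloud(f['d'],f);z=P[...,2];ok=f['d']>0
m=np.zeros(z.shape,np.uint8);m[114:130,240:285]=1
q=P[(m>0)&ok&(z>40)&(z<58)];print(len(q),np.median(q[:,2]),cv2.minAreaRect(q[:,:2].astype(np.float32)))
H=P[ok&(z>52)&(z<60)&(P[...,0]<560)&(P[...,1]>280)&(P[...,1]<360)]
# front edge: for each x-bin min y ; side edges
def ln(u,v,lo):
    b=np.arange(lo[0],lo[1],4);pts=[]
    return b
xs=np.arange(430,536,3);pts=[(x,H[abs(H[:,0]-x)<2][:,1].min()) for x in xs if (abs(H[:,0]-x)<2).sum()>3]
pts=np.array(pts);v=cv2.fitLine(pts.astype(np.float32),cv2.DIST_HUBER,0,.01,.01).ravel();print('front',v,np.degrees(np.arctan2(v[1],v[0])))
for sgn in(1,-1):
    ys=np.arange(302,345,3);pts=np.array([(sgn*(sgn*H[abs(H[:,1]-y)<2][:,0]).max(),y) for y in ys])
    v=cv2.fitLine(pts.astype(np.float32),cv2.DIST_HUBER,0,.01,.01).ravel();print('side',v,np.degrees(np.arctan2(v[0],v[1])))
E
```

```text
304 52.21160607118796 ((486.60650634765625, 275.989013671875), (38.73108673095703, 13.314209938049316), 9.83049488067627)
front [9.8818123e-01 1.5329015e-01 4.7350000e+02 2.9105142e+02] 8.817643
side [ 1.6601066e-01 -9.8612398e-01  5.3969513e+02  3.2389999e+02] 170.44405
side [ 1.3713375e-01 -9.9055254e-01  4.2017581e+02  3.2250446e+02] 172.11797
```

```bash
python3 - <<'E'
from h import *
tops('w4',163,185);tops('w5',280,310)
f=np.load('w5.npz');P=cloud(f['d'],f);print(P[300,260],P[230,260])
E
```

```text
[  171   200   173   128 14287] z 172.8 [array([495.5, 135. ]), array([71.7, 64.9]), np.float64(5.8)]
[  169   199   178   129 15135] z 291.4 [array([486.6, 234.1]), array([72. , 64.7]), np.float64(7.0)]
[489.45928443 220.04165876 291.33852941] [484.84260957 256.26083939 291.5234284 ]
```

>>> apply_moves([
  [[0,0,0],-5,40],
  [[0,0,0],-9,40],
  [[0,0,0],-10,40],
  [[0,0,0],-10,40],
  [[0,0,0],-10,40],
  [[0,0,0],-10,40],
  [[0,0,0],-10,40],
  [[0,0,0],-10,40],
  [[0,0,0],-9,40],
  [[0,0,0],-5,40],
])

```text
clock: 8.85
eef_pos: [489.6, 221.5, 251.0]
tool_rot: [-1.09, 1.57, 0.604]
force: [-0.2, -0.7, -4.4]
width: 44.6
```

```bash
python3 -c "
from h import *
plan(495.8,216.6,77,98.7)"
```

```text
t8.85 p [489.6 221.5 251. ] jaw 97.06 tilt [0.0006 0.0004] F [-0.2 -0.7 -4.4] w 44.6 | d [174.   -5.4  -5.7] roll -1.6423135471822405 q [ 0.05  0.52 -0.79  1.76  0.42  1.04  0.79]
```

Tilt is now nil. Descend.

>>> apply_moves([
  [[15,-3,-2],-0.8,40],
  [[25,-2,-2],-0.8,40],
  [[30,0,-1],0,40],
  [[30,0,0],0,40],
  [[30,0,0],0,40],
  [[25,0,0],0,40],
  [[10,0,0],0,40],
  [[0,0,0],0,40],
  [[0,0,0],0,40],
])

```text
clock: 9.98
eef_pos: [498.1, 208.7, 75.4]
tool_rot: [2.869, 1.565, -1.71]
force: [-0.1, -0.1, -3.4]
width: 45.0
```

```bash
python3 -c "
from h import *
plan(495.8,216.6,70,98.7)"
```

```text
t9.97 p [498.1 208.7  75.4] jaw 97.61 tilt [-0.0008 -0.0055] F [-0.1 -0.1 -3.4] w 45.0 | d [5.4 1.2 8.2] roll -1.0885411278394912 q [-0.06  0.74 -0.61  1.93  0.66  0.69  0.62]
```

>>> apply_moves([
  [[2,1,4],-1,40],
  [[2,0,2],-0.3,40],
  [[1.5,0,0],0,40],
  [[0,0,0],0,40],
])

```text
clock: 10.48
eef_pos: [497.6, 215.8, 71.6]
tool_rot: [-2.605, 1.566, -0.878]
force: [0.0, 0.4, -2.4]
width: 44.6
```

```bash
python3 -c "
from h import *
plan(495.8,216.6,70,98.7)
shot('w6');tops('w6');shot('sc6','scene')"
```

```text
t10.47 p [497.6 215.8  71.6] jaw 98.99 tilt [ 0.003  -0.0037] F [ 0.   0.4 -2.4] w 44.6 | d [1.6 1.6 1.1] roll 0.28856320979541294 q [-0.07  0.75 -0.61  1.93  0.68  0.68  0.62]
[  176   199   166   129 13977] z 110.7 [array([497.1, 216.4]), array([65.1, 71.9]), np.float64(9.1)]
[495 290  17  68 639] z 102.4 [array([514.7, 357.9]), array([38.6,  3.8]), np.float64(13.3)]
```

View pics/w6.png

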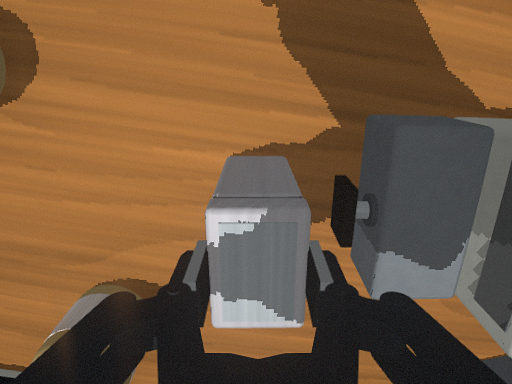

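View pics/sc6.png

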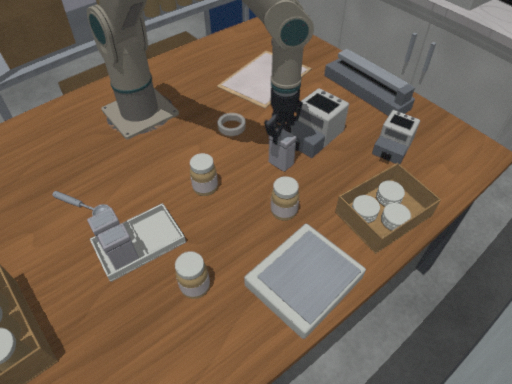

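```bash
python3 - <<'E'
from h import *
f=np.load('w6.npz');P=cloud(f['d'],f);z=P[...,2];ok=f['d']>0
m=np.zeros(z.shape,bool);m[170:252,328:360]=1
e=np.array([-.151,.9885]);l=np.array([.9885,.151])
q=P[m&ok&(z>24)&(z<56)];
u=q[:,:2]@e;v=q[:,:2]@l
top=q[q[:,2]>49]
print(len(q),len(top),cv2.minAreaRect(top[:,:2].astype(np.float32)))
k=u<np.percentile(u,40)
print('front e',np.percentile(u,[1,5,20,40]),'lat',np.percentile(v[k],[1,99]), 'fr fit',np.degrees(np.arctan2(*cv2.fitLine(q[k][:,:2].astype(np.float32),cv2.DIST_HUBER,0,.01,.01).ravel()[[1,0]])))
print('plate est', np.array([487.8,269])@e,np.array([487.8,269])@l)
H=P[ok&(z>52)&(z<60)&(P[...,1]>285)];r=cv2.minAreaRect(H[:,:2].astype(np.float32));print(r,np.median(H[:,2]))
E
```

```text
1505 772 ((486.68597412109375, 272.427490234375), (40.0364990234375, 8.05363941192627), 8.694323539733887)
front e [191.90476847 192.03286261 192.20437789 192.4564429 ] lat [503.23328199 541.48357771] fr fit 8.67864
plate est 192.2487 522.8093
((478.2750244140625, 326.3687438964844), (120.26344299316406, 72.16704559326172), 7.155311107635498) 56.52959650358777
```

>>> apply_moves([
  [[0.5,2.3,0],0.3,40],
  [[1,0,0],0,40],
  [[0,0,0],0,40],
  [[0,0,0],0,58],
  [[0,0,0],0,58],
  [[0,0,0],0,58],
])

```text
clock: 11.32
eef_pos: [496.2, 216.1, 71.1]
tool_rot: [-2.148, 1.565, -0.426]
force: [1.1, -0.1, 0.2]
width: 57.8
```

```bash
cat >> h.py <<'E'
e=np.array([-.151,.9885]);l=np.array([.9885,.151])
def el():
    p=status.read_state()['eef_pos'][:2]; print('e %.1f lat %.1f'%(p@e,p@l))
E
python3 -c "
from h import *
plan(None,None,70,98.7);el()
shot('w7');tops('w7')"
```

```text
t11.32 p [496.2 216.1  71.1] jaw 98.66 tilt [ 0.0055 -0.0025] F [ 1.1 -0.1  0.2] w 57.8 | d [1.1 0.  0. ] roll -0.042477914603935574 q [-0.07  0.74 -0.61  1.93  0.68  0.68  0.61]
e 138.6 lat 523.1
[  200   200   106   127 12345] z 109.0 [array([496.8, 214.7]), array([64.7, 47. ]), np.float64(8.6)]
[159 243  41  61 857] z 109.9 [array([498.1, 185.9]), array([22.6, 14.1]), np.float64(49.1)]
[316 243  41  62 866] z 109.7 [array([489. , 246.7]), array([14.2, 22.9]), np.float64(59.9)]
[495 291  17  68 657] z 102.5 [array([514.6, 357.9]), array([38.6,  4.1]), np.float64(13.1)]
```

>>> apply_moves([
  [[0,0,0],0,40],
  [[0,0,0],0,40],
  [[0,0,0],0,40],
  [[0,1,4],0,40],
  [[0,0,8],0,40],
  [[0,0,8],0,40],
  [[0,0,4],0,40],
  [[0,0,0],0,40],
])

```text
clock: 12.38
eef_pos: [493.7, 231.8, 71.9]
tool_rot: [-2.882, 1.552, -1.165]
force: [0.4, -2.0, 1.8]
width: 44.3
```

```bash
python3 -c "
from h import *
plan(None,None,70,98.7);el()
shot('w8');tops('w8')"
```

```text
t12.38 p [493.7 231.8  71.9] jaw 98.37 tilt [ 0.0076 -0.0177] F [ 0.4 -2.   1.8] w 44.3 | d [1.9 0.  0. ] roll -0.3277649955993809 q [-0.12  0.75 -0.6   1.92  0.68  0.69  0.58]
e 154.6 lat 523.0
[ 471  197   41  168 3789] z 106.3 [array([489.4, 354.5]), array([94.6, 16.1]), np.float64(19.8)]
[  175   200   167   127 13627] z 109.7 [array([493.7, 233.2]), array([64.4, 71.8]), np.float64(8.4)]
```

View pics/w8.png

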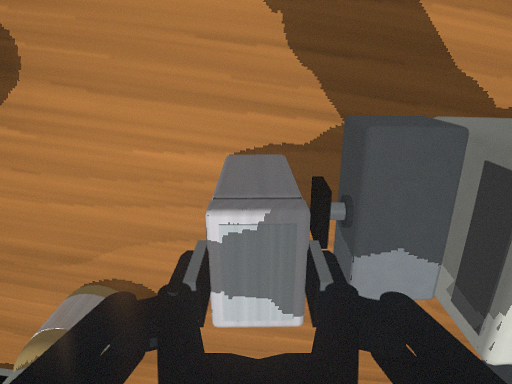

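>>> apply_moves([
  [[0,0,-6],0,40],
  [[0,0,-6],0,40],
])

```text
clock: 12.68
eef_pos: [494.7, 223.0, 71.7]
tool_rot: [-2.735, 1.558, -1.016]
force: [-0.8, 1.4, -1.6]
width: 44.5
```

```bash
python3 -c "
from h import *
plan(None,None,70,98.7);el()"
```

```text
t12.68 p [494.7 223.   71.7] jaw 98.49 tilt [ 0.007  -0.0113] F [-0.8  1.4 -1.6] w 44.5 | d [1.7 0.  0. ] roll -0.20814221842769598 q [-0.1   0.74 -0.6   1.93  0.68  0.68  0.59]
e 145.8 lat 522.7
```

>>> apply_moves([
  [[0.5,0,-6],0,40],
  [[0.5,0,-6],0,40],
  [[0,0,-4],0,40],
])

```text
clock: 13.05
eef_pos: [497.5, 209.7, 71.6]
tool_rot: [-2.214, 1.561, -0.494]
force: [-0.9, 1.7, 0.5]
width: 44.5
```

```bash
python3 -c "
from h import *
plan(None,None,70,98.7);el()"
```

```text
t13.05 p [497.5 209.7  71.6] jaw 98.55 tilt [ 0.0085 -0.0046] F [-0.9  1.7  0.5] w 44.5 | d [1.6 0.  0. ] roll -0.15264400516751664 q [-0.07  0.74 -0.61  1.94  0.68  0.67  0.62]
e 132.2 lat 523.5
```

>>> apply_moves([
  [[0,0,-6],0,40],
  [[0,0,-6],0,40],
  [[0,0,0],0,40],
  [[0,0,0],0,56],
  [[0,0,0],0,56],
  [[0,0,0],0,40],
  [[0,0,0],0,40],
  [[0,0,0],0,40],
])

```text
clock: 14.05
eef_pos: [499.5, 193.3, 71.4]
tool_rot: [-2.659, 1.558, -0.941]
force: [0.4, 0.4, 1.1]
width: 44.5
```

```bash
python3 -c "
from h import *
plan(None,None,70,98.7);el()"
```

```text
t14.05 p [499.5 193.3  71.4] jaw 98.45 tilt [ 0.0077 -0.0105] F [0.4 0.4 1.1] w 44.5 | d [1.4 0.  0. ] roll -0.25166275433441854 q [-0.04  0.74 -0.6   1.95  0.69  0.67  0.63]
e 115.7 lat 523.0
```

>>> apply_moves([
  [[-3,0,0],0,40],
  [[0,0,10],-0.3,40],
  [[0,0,14],0,40],
  [[0,0,12],0,40],
  [[0,0,7],0,40],
  [[0,0,0],0,40],
  [[0,0,0],0,40],
])

```text
clock: 14.92
eef_pos: [490.5, 239.0, 72.6]
tool_rot: [-2.969, 1.558, -1.244]
force: [0.5, 0.2, -3.9]
width: 44.4
```

```bash
python3 -c "
from h import *
plan(None,None,70,98.7);el()"
```

```text
t14.93 p [490.5 239.   72.6] jaw 98.89 tilt [ 0.0041 -0.012 ] F [ 0.5  0.2 -3.9] w 44.4 | d [2.6 0.  0. ] roll 0.18662526901977117 q [-0.13  0.75 -0.61  1.92  0.67  0.7   0.58]
e 162.1 lat 521.0
```

>>> apply_moves([
  [[1.2,-1,2],0,40],
  [[0,0,9],0,40],
])

```text
clock: 15.18
eef_pos: [490.5, 246.7, 71.6]
tool_rot: [-3.053, 1.553, -1.331]
force: [-0.3, -4.8, 2.7]
width: 44.6
```

```bash
python3 -c "
from h import *
plan(None,None,70,98.7);el()"
```

```text
t15.18 p [490.5 246.7  71.6] jaw 98.69 tilt [ 0.0042 -0.017 ] F [-0.3 -4.8  2.7] w 44.6 | d [1.6 0.  0. ] roll -0.006632263287229989 q [-0.14  0.75 -0.6   1.91  0.67  0.7   0.56]
e 169.8 lat 522.1
```

>>> apply_moves([
  [[-0.3,0,9],0,40],
])

```text
clock: 15.3
eef_pos: [489.5, 252.9, 71.7]
tool_rot: [-3.109, 1.549, -1.389]
force: [-0.1, -6.8, 0.4]
width: 44.6
```

```bash
python3 -c "
from h import *
plan(None,None,70,98.7);el();shot('w9');tops('w9')
f=np.load('w9.npz');P=cloud(f['d'],f);z=P[...,2];ok=f['d']>0
m=np.zeros(z.shape,bool);m[165:252,300:345]=1
q=P[m&ok&(z>49)&(z<56)];print(len(q),cv2.minAreaRect(q[:,:2].astype(np.float32)))"
```

```text
t15.30 p [489.5 252.9  71.7] jaw 98.58 tilt [ 0.004  -0.0219] F [-0.1 -6.8  0.4] w 44.6 | d [1.7 0.  0. ] roll -0.12034538182700771 q [-0.16  0.75 -0.6   1.9   0.67  0.71  0.55]
e 176.1 lat 522.0
[  438   143    74   226 11163] z 112.2 [array([475.6, 360.8]), array([122. ,  34.2]), np.float64(21.0)]
[  176   202   166   126 13529] z 109.3 [array([490.7, 254.9]), array([64.9, 71.5]), np.float64(9.1)]
876 ((475.1429748535156, 291.28790283203125), (56.936424255371094, 25.85146713256836), 13.635223388671875)
```

View pics/w9.png

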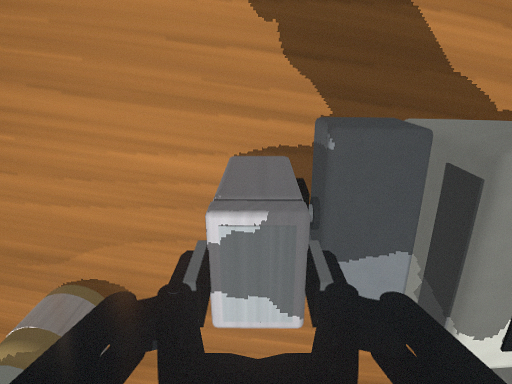

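```bash
python3 -c "
from h import *
plan(None,None,70,98.7);el()
f=np.load('w9.npz');P=cloud(f['d'],f);z=P[...,2];ok=f['d']>0
m=np.zeros(z.shape,bool);m[172:225,290:320]=1
q=P[m&ok&(z>45)&(z<57)];u=q[:,:2]@e; q=q[u<195+12];u=q[:,:2]@e;print(len(q),np.percentile(u,[1,10,50,90,99]))
b=P[150:185,230:290].reshape(-1,3);b=P[m&ok&(z>60)&(z<100)];print('tin face e',np.percentile(b[:,:2]@e,[50,90,99]))
"
```

```text
t15.35 p [489.3 254.4  71.7] jaw 98.65 tilt [ 0.0042 -0.0204] F [ 0.1 -4.4 -0.9] w 44.9 | d [1.7 0.  0. ] roll -0.05041010554330683 q [-0.16  0.75 -0.6   1.9   0.67  0.71  0.55]
e 177.6 lat 522.1
117 [195.42630536 196.76653921 204.5599577  206.56086747 206.97613426]
tin face e [196.01515137 198.48431814 199.72722084]
```

>>> apply_moves([
  [[0,0,2],0,40],
  [[0,0,0],0,40],
])

```text
clock: 15.6
eef_pos: [489.3, 254.2, 71.7]
tool_rot: [-3.119, 1.546, -1.399]
force: [-0.1, -2.4, -0.2]
width: 44.4
```

```bash
python3 -c "
from h import *
plan(None,None,70,98.7);el();shot('w10')
f=np.load('w10.npz');P=cloud(f['d'],f);z=P[...,2];ok=f['d']>0
p=f['p'];cv2.imwrite('pics/w10c.png',cv2.resize(p[150:250,260:360],(600,600),interpolation=0))
shot('sc10','scene');g=np.load('sc10.npz')['p'];cv2.imwrite('pics/sc10c.png',cv2.resize(g[80:180,240:360],(720,600),interpolation=2))
for r in (180,190,200): print([ (c,round(float(P[r,c,:2]@e),1),round(float(z[r,c]),1)) for c in range(294,322,2)])
"
```

```text
t15.60 p [489.3 254.2  71.7] jaw 98.57 tilt [ 0.0043 -0.0245] F [-0.1 -2.4 -0.2] w 44.4 | d [1.7 0.  0. ] roll -0.13189031928293105 q [-0.17  0.75 -0.6   1.89  0.67  0.72  0.55]
e 177.4 lat 522.1
[(294, 198.6, 60.9), (296, 199.9, 59.3), (298, 204.4, 28.2), (300, 205.9, 27.3), (302, 207.1, 28.3), (304, 208.5, 27.8), (306, 213.7, -1.1), (308, 215.2, -0.7), (310, 216.1, 3.5), (312, 216.3, 12.2), (314, 216.2, 22.2), (316, 216.2, 30.4), (318, 216.0, 39.2), (320, 216.0, 46.2)]
[(294, 197.0, 80.2), (296, 198.1, 79.4), (298, 199.3, 77.4), (300, 203.7, 48.3), (302, 204.9, 48.6), (304, 206.2, 48.4), (306, 207.4, 48.7), (308, 208.7, 47.8), (310, 216.1, 6.4), (312, 216.3, 14.9), (314, 216.0, 26.1), (316, 216.0, 34.1), (318, 216.1, 40.9), (320, 216.1, 48.0)]
[(294, 195.9, 93.1), (296, 196.9, 93.3), (298, 197.9, 92.5), (300, 199.1, 90.3), (302, 200.0, 90.5), (304, 206.0, 51.8), (306, 207.3, 51.8), (308, 208.4, 52.5), (310, 212.2, 35.5), (312, 212.6, 41.0), (314, 214.1, 40.0), (316, 215.2, 41.1), (318, 216.2, 43.1), (320, 216.2, 49.8)]
```

View pics/w10c.png

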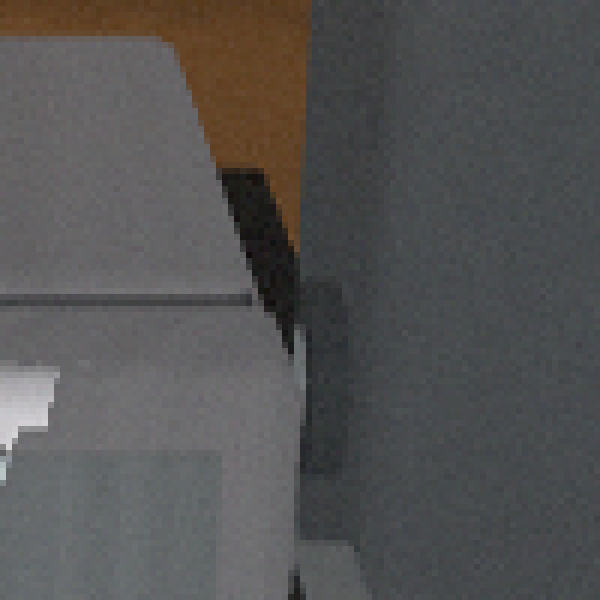

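View pics/sc10c.png

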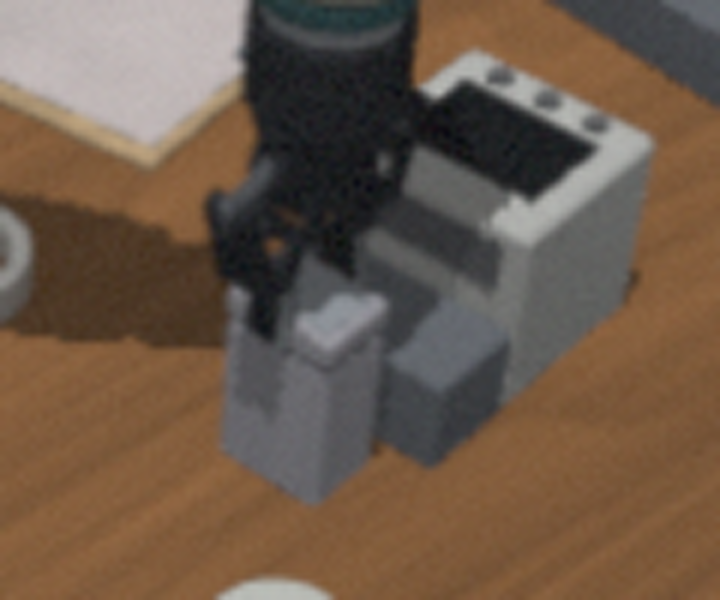

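>>> apply_moves([
  [[0,0,3],0,40],
])

```text
clock: 15.82
eef_pos: [489.1, 254.8, 71.8]
tool_rot: [3.137, 1.542, -1.427]
force: [0.3, -9.1, 6.6]
width: 44.4
```

```bash
python3 -c "
from h import *
plan(None,None,70,98.7);el();shot('w11');plan();el()
f=np.load('w11.npz');P=cloud(f['d'],f);z=P[...,2];ok=f['d']>0
for r in (180,185,190,195): print([ (c,round(float(P[r,c,:2]@e),1),round(float(z[r,c]),1)) for c in range(296,312,1)])
"
```

```text
t15.82 p [489.1 254.8  71.8] jaw 98.50 tilt [ 0.0041 -0.0287] F [ 0.3 -9.1  6.6] w 44.4 | d [ 1.8 -0.   0.1] roll -0.19649934949420356 q [-0.17  0.76 -0.6   1.89  0.67  0.72  0.55]
e 178.0 lat 522.0
t15.88 p [489.1 254.9  71.8] jaw 98.52 tilt [ 0.0043 -0.0288] F [ 0.5 -7.1  4.4] w 44.4 | d [0. 0. 0.] roll None q [-0.17  0.76 -0.6   1.89  0.67  0.72  0.55]
e 178.1 lat 522.0
[(296, 200.8, 56.2), (297, 204.2, 28.0), (298, 204.8, 28.0), (299, 205.6, 27.5), (300, 206.2, 28.0), (301, 206.8, 28.4), (302, 207.6, 27.6), (303, 208.2, 28.0), (304, 208.9, 28.1), (305, 213.2, -1.1), (306, 214.0, -1.5), (307, 214.8, -1.2), (308, 215.6, -1.8), (309, 216.4, -2.0), (310, 216.2, 5.3), (311, 215.9, 12.2)]
[(296, 199.4, 70.8), (297, 200.2, 68.2), (298, 203.8, 39.4), (299, 204.5, 39.0), (300, 205.1, 39.0), (301, 205.6, 40.0), (302, 183.5, 235.2), (303, 206.9, 39.8), (304, 207.8, 38.4), (305, 208.3, 39.0), (306, 214.1, -0.5), (307, 214.9, -0.8), (308, 215.7, -0.8), (309, 216.5, -1.1), (310, 216.2, 6.7), (311, 216.1, 12.5)]
[(296, 198.7, 79.3), (297, 199.3, 79.1), (298, 199.9, 77.5), (299, 200.6, 76.4), (300, 204.2, 48.7), (301, 204.8, 48.8), (302, 205.5, 48.3), (303, 206.0, 48.7), (304, 206.8, 47.1), (305, 207.3, 48.3), (306, 207.9, 48.4), (307, 208.5, 48.7), (308, 215.9, -0.7), (309, 216.1, 3.2), (310, 216.1, 8.2), (311, 216.1, 14.0)]
[(296, 198.1, 87.1), (297, 198.7, 85.6), (298, 199.2, 85.3), (299, 199.7, 85.7), (300, 200.4, 84.1), (301, 200.9, 83.8), (302, 205.1, 52.7), (303, 205.6, 53.1), (304, 206.2, 53.2), (305, 206.9, 52.8), (306, 207.3, 53.9), (307, 208.0, 53.5), (308, 208.6, 53.4), (309, 216.0, 5.4), (310, 216.0, 10.4), (311, 216.2, 14.5)]
```

>>> apply_moves([
  [[0,0,-6],0,40],
  [[0,0,-8],0,40],
  [[0,0,-10],0,40],
  [[0,0,-12],0,40],
  [[0,0,-12],0,40],
  [[0,0,-6],0,40],
  [[-6,0,0],0,40],
  [[0,0,0],0,40],
])

```text
clock: 16.88
eef_pos: [497.6, 201.8, 79.2]
tool_rot: [-3.084, 1.55, -1.364]
force: [-1.0, -0.6, -2.7]
width: 44.8
```

```bash
python3 -c "
from h import *
plan(None,None,80,8.7);el()"
```

```text
t16.88 p [497.6 201.8  79.2] jaw 98.55 tilt [ 0.0044 -0.0208] F [-1.  -0.6 -2.7] w 44.8 | d [-0.8 -0.  -0. ] roll 89.84681101027975 q [-0.06  0.73 -0.61  1.93  0.67  0.7   0.63]
e 124.4 lat 522.4
```

>>> apply_moves([
  [[-2,0,0],5,40],
  [[0,0,0],9,40],
  [[0,0,0],10,40],
  [[0,0,0],10,40],
  [[0,0,0],10,40],
  [[0,0,0],10,40],
  [[0,0,0],10,40],
  [[0,0,0],10,40],
  [[0,0,0],9,40],
  [[0,0,0],5,40],
])

```text
clock: 18.12
eef_pos: [495.8, 211.1, 82.6]
tool_rot: [-1.27, 1.557, -1.126]
force: [-0.4, -0.5, -3.0]
width: 44.6
```

```bash
python3 -c "
from h import *
plan(None,None,72,8.7);el()"
```

```text
t18.12 p [495.8 211.1  82.6] jaw 8.26 tilt [ 0.0058 -0.0122] F [-0.4 -0.5 -3. ] w 44.6 | d [10.6  0.1 -0. ] roll -0.44074535388214997 q [-0.34  0.66 -0.19  1.94  0.24  0.57 -0.55]
e 133.8 lat 522.0
```

>>> apply_moves([
  [[4,-3,0],-0.4,40],
  [[4,0,0],0,40],
  [[2.5,0,0],0,40],
  [[0,0,0],0,40],
  [[0,0,0],0,58],
  [[0,0,0],0,58],
  [[0,0,0],0,58],
])

```text
clock: 19.0
eef_pos: [497.0, 210.1, 72.4]
tool_rot: [-1.035, 1.558, -0.877]
force: [0.4, -0.1, -0.2]
width: 58.0
```

```bash
python3 -c "
from h import *
plan(None,None,70,8.7);el();shot('w12');tops('w12');plan()"
```

```text
t19.00 p [497.  210.1  72.4] jaw 9.06 tilt [ 0.0079 -0.0096] F [ 0.4 -0.1 -0.2] w 58.0 | d [ 2.4  0.  -0. ] roll 0.36034620637570924 q [-0.34  0.67 -0.19  1.95  0.25  0.54 -0.54]
e 132.6 lat 523.0
[  207   204   105   124 11991] z 109.0 [array([497.8, 208.1]), array([46.9, 65.2]), np.float64(9.4)]
[159 243  41  58 809] z 110.2 [array([466.1, 208.3]), array([13.9, 22.8]), np.float64(47.3)]
[316 243  40  58 807] z 110.2 [array([531.7, 216.8]), array([14.1, 23. ]), np.float64(7.8)]
t19.05 p [497.  210.1  72.4] jaw 9.06 tilt [ 0.008  -0.0095] F [ 0.2 -0.4  0.2] w 58.2 | d [0. 0. 0.] roll None q [-0.34  0.67 -0.19  1.95  0.25  0.54 -0.54]
```

View pics/w12.png

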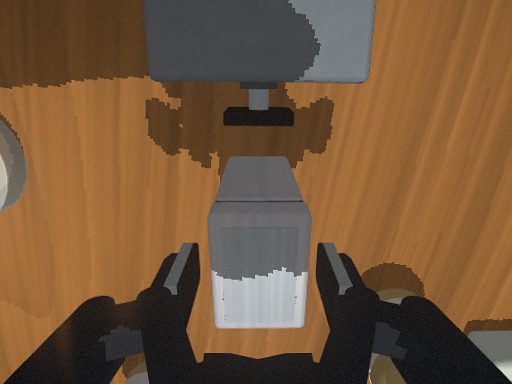

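>>> apply_moves([
  [[0,0,0],0,40],
  [[0,0,0],0,40],
  [[0,0,0],0,40],
  [[-2,0,-1.3],0.5,40],
  [[0,8,0],0,40],
  [[0,10,0],0,40],
  [[0,5,0],0,40],
  [[0,0,0],0,40],
])

```text
clock: 20.05
eef_pos: [490.8, 234.9, 73.5]
tool_rot: [-1.16, 1.559, -1.009]
force: [0.3, -0.9, -2.9]
width: 44.7
```

```bash
python3 -c "
from h import *
plan(None,None,72,8.7);el();shot('w13');tops('w13');plan()"
```

```text
t20.05 p [490.8 234.9  73.5] jaw 8.60 tilt [ 0.0061 -0.0097] F [ 0.3 -0.9 -2.9] w 44.7 | d [ 1.5  0.  -0. ] roll -0.0962023613823817 q [-0.39  0.68 -0.18  1.93  0.24  0.56 -0.58]
e 158.1 lat 520.6
[  176   203   164   124 13086] z 109.7 [array([490.8, 233.1]), array([71.6, 64.5]), np.float64(8.4)]
t20.10 p [490.8 234.6  73.5] jaw 8.59 tilt [ 0.006  -0.0098] F [-0.4  0.7 -3. ] w 44.3 | d [0. 0. 0.] roll None q [-0.38  0.68 -0.18  1.93  0.24  0.56 -0.58]
```

>>> apply_moves([
  [[1,0,1.7],0,40],
  [[0.3,6,0],0,40],
  [[0,9,0],0,40],
])

```text
clock: 20.48
eef_pos: [490.8, 243.9, 73.5]
tool_rot: [-1.45, 1.552, -1.304]
force: [1.1, -3.1, -3.3]
width: 44.6
```

```bash
python3 -c "
from h import *
plan(None,None,72,8.7);el();shot('w14');tops('w14');plan();el()
f=np.load('w14.npz');P=cloud(f['d'],f);z=P[...,2]
m=np.zeros(z.shape,bool);m[60:215,210:310]=1
q=P[m&(z>48)&(z<54)];print(len(q),cv2.minAreaRect(q[:,:2].astype(np.float32)),np.percentile(q[:,:2]@e,[1,5,50,95,99]))
"
```

```text
t20.48 p [490.8 243.9  73.5] jaw 8.35 tilt [ 0.0048 -0.0177] F [ 1.1 -3.1 -3.3] w 44.6 | d [ 1.5  0.  -0. ] roll -0.3465590521768007 q [-0.41  0.68 -0.18  1.91  0.24  0.57 -0.6 ]
e 167.0 lat 522.0
[  97    0  326   20 5449] z 108.4 [array([475.4, 353.4]), array([116.2,   5.3]), np.float64(8.4)]
[  176   203   164   125 13134] z 109.7 [array([491. , 242.1]), array([71.5, 65.3]), np.float64(8.5)]
t20.52 p [490.6 245.8  73.4] jaw 8.45 tilt [ 0.005  -0.0163] F [ 0.5 -2.  -1.2] w 44.3 | d [0. 0. 0.] roll None q [-0.41  0.68 -0.18  1.91  0.24  0.57 -0.6 ]
e 168.9 lat 522.1
1098 ((484.57354736328125, 300.1604919433594), (56.475887298583984, 67.07272338867188), 0.12446925789117813) [195.67231817 196.27151732 200.7451147  204.61837746 216.77065251]
```

View pics/w14.png

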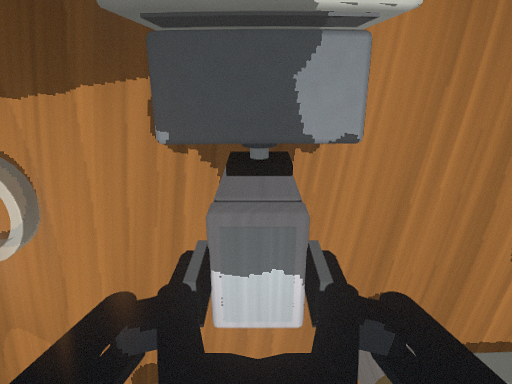

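>>> apply_moves([
  [[1.2,4.5,0],0.2,40],
])

```text
clock: 20.65
eef_pos: [490.6, 247.0, 73.2]
tool_rot: [-1.478, 1.549, -1.335]
force: [-2.1, -12.1, 24.4]
width: 44.4
```

```bash
python3 -c "
from h import *
plan(None,None,72,8.7);el();shot('w15');plan();el()
f=np.load('w15.npz');P=cloud(f['d'],f);z=P[...,2]
m=np.zeros(z.shape,bool);m[60:215,230:290]=1
for lo in (30,48):
  q=P[m&(z>lo)&(z<54)];u=q[:,:2]@e;q=q[u<212];print(len(q),np.percentile(q[:,:2]@e,[1,5,50,95,99]))
"
```

```text
t20.65 p [490.6 247.   73.2] jaw 8.19 tilt [ 0.0051 -0.0213] F [ -2.1 -12.1  24.4] w 44.4 | d [ 1.2  0.  -0. ] roll -0.5141999847243142 q [-0.42  0.68 -0.17  1.91  0.24  0.58 -0.61]
e 170.1 lat 522.2
t20.70 p [490.5 247.2  73.4] jaw 8.20 tilt [ 0.0051 -0.0215] F [-1.  -9.2 12.5] w 44.7 | d [0. 0. 0.] roll None q [-0.42  0.68 -0.17  1.91  0.24  0.58 -0.61]
e 170.3 lat 522.2
1385 [198.612934   198.9755241  205.58863918 208.38674828 210.26872679]
921 [198.54921078 198.86635519 203.2049522  206.7534949  206.98276991]
```

>>> apply_moves([
  [[-0.6,4,0],0,40],
  [[0,0.5,0],0,40],
])

```text
clock: 20.95
eef_pos: [490.3, 247.6, 73.5]
tool_rot: [-1.551, 1.543, -1.41]
force: [1.1, -4.2, -1.5]
width: 44.4
```

```bash
python3 -c "
from h import *
plan(None,None,72,8.7);el();shot('w16');tops('w16');plan();el()
f=np.load('w16.npz');P=cloud(f['d'],f);z=P[...,2]
m=np.zeros(z.shape,bool);m[60:215,230:290]=1
for lo in (30,48):
  q=P[m&(z>lo)&(z<54)];u=q[:,:2]@e;q=q[u<212];print(len(q),np.percentile(q[:,:2]@e,[1,5,50,95,99]))
"
```

```text
t20.95 p [490.3 247.6  73.5] jaw 8.07 tilt [ 0.0044 -0.027 ] F [ 1.1 -4.2 -1.5] w 44.4 | d [ 1.5  0.  -0. ] roll -0.6287942863920932 q [-0.43  0.68 -0.17  1.91  0.24  0.58 -0.62]
e 170.7 lat 522.0
[  91    0  334   32 8905] z 111.5 [array([474.9, 355.2]), array([117.6,   9.4]), np.float64(8.1)]
[  176   203   164   125 13106] z 109.8 [array([490.4, 246.1]), array([71.6, 65. ]), np.float64(7.7)]
t21.00 p [490.3 247.4  73.5] jaw 8.05 tilt [ 0.0043 -0.0272] F [ 1.4 -4.6 -1.1] w 44.3 | d [0. 0. 0.] roll None q [-0.43  0.68 -0.17  1.91  0.24  0.58 -0.62]
e 170.5 lat 522.0
1371 [199.45866639 199.91155294 206.42745856 208.21611191 210.21122667]
923 [199.38848542 199.80518802 204.01307466 207.67792965 207.85323329]
```

View pics/w16.png

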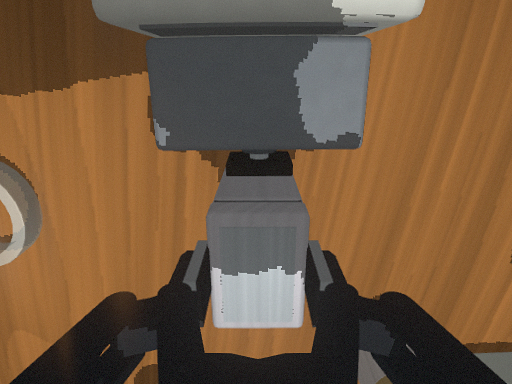

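>>> apply_moves([
  [[-0.3,5,0],0.5,40],
])

```text
clock: 21.12
eef_pos: [489.7, 249.9, 73.7]
tool_rot: [-1.59, 1.54, -1.46]
force: [-0.4, -6.5, 2.2]
width: 44.6
```

```bash
python3 -c "
from h import *
plan(None,None,72,8.7);el();shot('w17');tops('w17');plan();el()
f=np.load('w17.npz');P=cloud(f['d'],f);z=P[...,2]
m=np.zeros(z.shape,bool);m[60:215,230:290]=1
for lo in (30,48):
  q=P[m&(z>lo)&(z<54)];u=q[:,:2]@e;q=q[u<213];print(len(q),np.percentile(q[:,:2]@e,[1,5,50,95,99]))
"
```

```text
t21.12 p [489.7 249.9  73.7] jaw 7.46 tilt [ 0.0034 -0.0307] F [-0.4 -6.5  2.2] w 44.6 | d [1.7 0.1 0. ] roll -1.241821707682547 q [-0.44  0.68 -0.16  1.9   0.24  0.59 -0.63]
e 173.1 lat 521.8
[   88     0   335    39 11133] z 112.3 [array([474.5, 356.2]), array([117.2,  12.1]), np.float64(7.4)]
[  176   203   164   125 13119] z 109.9 [array([489.9, 248.7]), array([71.4, 64.7]), np.float64(7.4)]
t21.18 p [489.6 250.5  73.8] jaw 7.48 tilt [ 0.0035 -0.0305] F [ 0.4 -5.8 -2.1] w 44.3 | d [0. 0. 0.] roll None q [-0.44  0.68 -0.16  1.9   0.24  0.59 -0.63]
e 173.7 lat 521.8
1358 [201.20176641 201.6311394  208.2165613  210.11741169 212.84324993]
943 [201.17163364 201.45822285 206.0381858  209.64772343 209.86227508]
```

>>> apply_moves([
  [[0,-6,0],0,40],
  [[0,-10,0],0,40],
  [[0,-14,0],0,40],
  [[0,-15,0],0,40],
  [[-10,-8,0],0,40],
  [[-25,0,0],0,40],
  [[-35,0,0],0,40],
  [[-40,0,0],0,40],
  [[-30,0,0],0,40],
  [[0,0,0],0,40],
])

```text
clock: 22.42
eef_pos: [496.6, 199.8, 222.1]
tool_rot: [-1.444, 1.547, -1.315]
force: [0.7, 0.8, -4.1]
width: 43.9
```

```bash
python3 -c "
from h import *
plan(487.9,-207,215,-5);el();shot('w18');
f=np.load('w18.npz');P=cloud(f['d'],f);z=P[...,2]
q=P[(z>48)&(z<54)];u=q[:,:2]@e;v=q[:,:2]@l;q=q[(abs(v-522)<25)&(u>180)&(u<214)];print(len(q),np.percentile(q[:,:2]@e,[1,5,50,95,99]))"
```

```text
t22.43 p [496.6 199.8 222.1] jaw 7.41 tilt [ 0.006  -0.0228] F [ 0.7  0.8 -4.1] w 43.9 | d [  16.3 -402.   -61.1] roll 12.41012799087585 q [-0.28  0.46 -0.24  1.81  0.17  0.89 -0.48]
e 122.5 lat 521.1
338 [191.96436384 192.31368982 196.12794373 199.89701706 200.11108131]
```

>>> apply_moves([
  [[0,-12,-2],0.5,40],
  [[0,-25,-3],1,40],
  [[0,-32,-4],1,40],
  [[0,-32,-4],1,40],
  [[0,-32,-3],1,40],
  [[0,-32,-3],1,40],
  [[0,-32,-2],1,40],
  [[0,-32,-1],1,40],
  [[0,-32,-1],1,40],
  [[0,-32,0],1,40],
])

```text
clock: 23.72
eef_pos: [473.4, -111.9, 214.8]
tool_rot: [-2.264, 1.531, -2.308]
force: [0.8, -0.4, -3.9]
width: 44.6
```

```bash
python3 -c "
from h import *
plan(487.9,-207,215,-5)"
```

```text
t23.73 p [ 473.4 -111.9  214.8] jaw -2.57 tilt [-0.027  -0.0298] F [ 0.8 -0.4 -3.9] w 44.6 | d [  2.3 -94.3  18.7] roll 2.4283819228462704 q [ 0.26  0.4  -0.15  1.93  0.12  0.84 -0.01]
```

>>> apply_moves([
  [[0,-25,3],0.8,40],
  [[0,-25,4],0.8,40],
  [[0,-20,5],0.8,40],
  [[0,-10,4],0,40],
  [[0,0,2],0,40],
  [[0,0,0],0,40],
  [[0,0,0],0,40],
])

```text
clock: 24.6
eef_pos: [480.0, -198.4, 211.0]
tool_rot: [-2.466, 1.522, -2.559]
force: [-0.4, 0.6, -3.7]
width: 44.4
```

```bash
python3 -c "
from h import *
plan(487.9,-207,215,-5);c=shot('w19');f=np.load('w19.npz');P=cloud(f['d'],f);print(P[230:310:20,260]);tops('w19',240,262)"
```

```text
t24.60 p [ 480.  -198.4  211. ] jaw -5.37 tilt [-0.0404 -0.0266] F [-0.4  0.6 -3.7] w 44.4 | d [-4.1 -8.   8.6] roll -0.37381479927464056 q [ 0.39  0.46 -0.12  1.85  0.12  0.87  0.12]
[[ 484.47096881 -175.50474514  247.66959498]
 [ 483.4809403  -186.15651826  246.69704452]
 [ 482.54566616 -196.65701841  247.02149258]
 [ 481.53167664 -207.9531946   247.09841795]]
[  173   207   172   120 13315] z 247.4 [array([ 481.5, -199.7]), array([64.5, 72.1]), np.float64(84.8)]
```

View pics/w19.png

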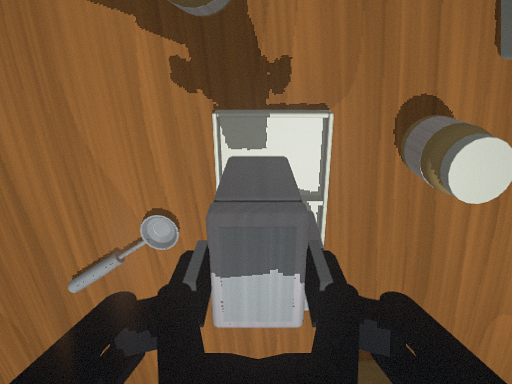

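>>> apply_moves([
  [[10,-3,5],-0.4,40],
  [[20,-3,5],0,40],
  [[25,-2,2],0,40],
  [[25,0,1],0,40],
  [[20,0,1],0,40],
  [[12,0,1],0,40],
  [[0,0,0],0,40],
])

```text
clock: 25.52
eef_pos: [492.8, -210.0, 93.2]
tool_rot: [-2.446, 1.525, -2.526]
force: [-0.0, 0.5, -2.2]
width: 44.4
```

```bash
python3 -c "
from h import *
plan(491,-206,82,-5);shot('w20')"
```

```text
t25.52 p [ 492.8 -210.    93.2] jaw -4.65 tilt [-0.0378 -0.0267] F [-0.   0.5 -2.2] w 44.4 | d [11.2  4.2 -1.7] roll 0.3506254050070936 q [ 0.39  0.64 -0.09  1.92  0.16  0.62  0.1 ]
```

View pics/w20.png

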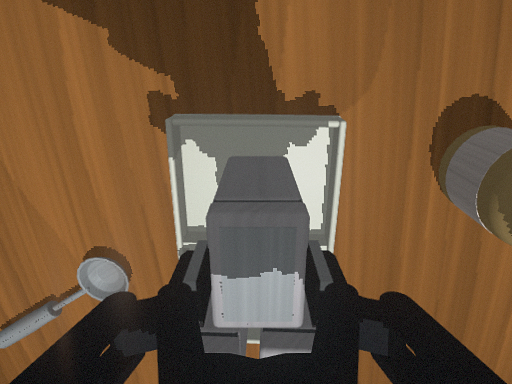

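>>> apply_moves([
  [[5,3,-1],0.3,40],
  [[5,1,0],0,40],
  [[3,0,0],0,40],
  [[0,0,0],0,40],
])

```text
clock: 26.08
eef_pos: [493.5, -206.4, 81.7]
tool_rot: [-2.347, 1.527, -2.433]
force: [-0.6, -0.9, -2.5]
width: 44.4
```

```bash
python3 -c "
from h import *
plan(491,-206,79,-5)"
```

```text
t26.07 p [ 493.5 -206.4   81.7] jaw -4.96 tilt [-0.033  -0.0282] F [-0.6 -0.9 -2.5] w 44.4 | d [ 2.8  0.3 -2.4] roll 0.04344867742273095 q [ 0.37  0.66 -0.09  1.93  0.16  0.58  0.08]
```

>>> apply_moves([
  [[2,0,0],0,40],
  [[1,0,-3],0,40],
  [[0.5,0,-3],0,40],
])

```text
clock: 26.45
eef_pos: [488.2, -206.3, 78.7]
tool_rot: [-2.301, 1.529, -2.387]
force: [1.7, -0.4, -1.8]
width: 44.3
```

```bash
python3 -c "
from h import *
plan(491,-206,79,-5)"
```

```text
t26.45 p [ 488.2 -206.3   78.7] jaw -4.97 tilt [-0.0307 -0.0288] F [ 1.7 -0.4 -1.8] w 44.3 | d [-0.4  0.6  2.7] roll 0.033315815396193216 q [ 0.38  0.66 -0.08  1.95  0.16  0.56  0.08]
```

Near or touching the floor; lower a hair and release gradually.

>>> apply_moves([
  [[1,0,0],0,40],
  [[0,0,0],0,48],
  [[0,0,0],0,56],
  [[0,0,0],0,66],
  [[0,0,0],0,66],
])

```text
clock: 27.08
eef_pos: [488.2, -207.0, 79.0]
tool_rot: [-2.268, 1.528, -2.354]
force: [0.2, -0.0, -0.2]
width: 65.9
```

```bash
python3 -c "
from h import *
plan(491,-206,79,-5);shot('w21');tops('w21',104,122)"
```

```text
t27.07 p [ 488.2 -207.    79. ] jaw -4.98 tilt [-0.0298 -0.03  ] F [ 0.2 -0.  -0.2] w 65.9 | d [-0.2  1.2  2.7] roll 0.017388228185737375 q [ 0.38  0.66 -0.08  1.95  0.17  0.56  0.08]
[  199   207   103   121 11403] z 114.0 [array([ 485.4, -210. ]), array([65.3, 46.8]), np.float64(85.4)]
[153 245  39  53 570] z 116.7 [array([ 449.9, -201.7]), array([23.2, 14.3]), np.float64(84.4)]
[324 245  41  53 675] z 115.6 [array([ 524.1, -206.1]), array([22.8, 13.8]), np.float64(47.0)]
```

View pics/w21.png

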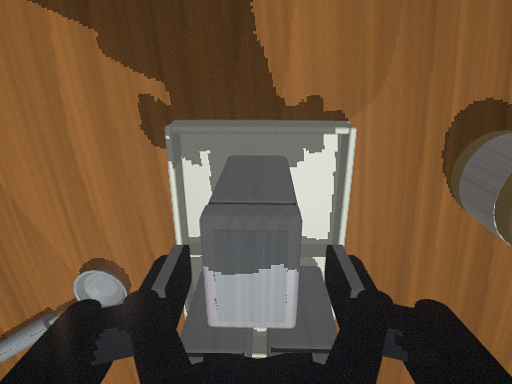

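>>> apply_moves([
  [[0,0,0],0,80],
  [[-5,0,-2],0,80],
  [[-15,0,0],0,80],
  [[-25,0,0],0,80],
  [[-30,0,0],0,80],
  [[-30,0,0],0,80],
  [[-30,0,0],0,80],
  [[-15,0,0],0,80],
  [[0,0,0],0,80],
  [[0,0,0],0,80],
])

```text
clock: 28.38
eef_pos: [491.2, -201.9, 240.6]
tool_rot: [-2.134, 1.531, -2.221]
force: [0.3, -0.4, 0.9]
width: 80.1
```

```bash
python3 -c "
from h import *
plan();shot('w22');tops('w22',98,122);shot('sc22','scene');tops('sc22',98,122)"
```

```text
t28.38 p [ 491.2 -201.9  240.6] jaw -4.96 tilt [-0.024  -0.0316] F [ 0.3 -0.4  0.9] w 80.1 | d [0. 0. 0.] roll None q [ 0.4   0.43 -0.12  1.8   0.11  0.94  0.13]
[ 415  127   66   62 3112] z 103.5 [array([ 674.3, -208.9]), array([62.8, 62.1]), np.float64(25.4)]
[ 231  141   50   67 3190] z 113.9 [array([ 485.4, -209.4]), array([64.3, 46.4]), np.float64(85.1)]
[ 264  231   46   59 2486] z 113.9 [array([ 508.9, -309.7]), array([65.9, 46.7]), np.float64(84.2)]
[ 208  236   45   57 2433] z 113.9 [array([ 449.6, -309.8]), array([65.9, 46.8]), np.float64(85.5)]
[ 386    0  126   62 1020] z 110.3 [array([ 407.2, 1209.8]), array([612. ,  38.5]), np.float64(0.1)]
[  0  21  70  31 409] z 109.4 [array([-608.4, -148.6]), array([302.9,  29.3]), np.float64(87.8)]
[ 297   88   52   36 1108] z 115.1 [array([471.2, 407.3]), array([121.2, 123.1]), np.float64(8.6)]
[190 153  24  19 343] z 104.5 [array([435. , -14.7]), array([63.4, 62. ]), np.float64(19.4)]
[274 176  25  21 409] z 104.8 [array([641.1, 104.9]), array([61. , 65.5]), np.float64(24.9)]
[131 197  31  27 489] z 114.3 [array([ 488.8, -211.2]), array([64. , 48.5]), np.float64(86.5)]
[  87  208   44   44 1039] z 114.2 [array([ 481.5, -310.6]), array([ 67.7, 110.8]), np.float64(85.9)]
[175 252  29  26 585] z 104.1 [array([ 677.3, -210.4]), array([61.8, 61.3]), np.float64(78.3)]
[  0 328  17  36 433] z 112.6 [array([ 609.4, -606.6]), array([32.6, 70.1]), np.float64(65.4)]
```

View pics/w22.png

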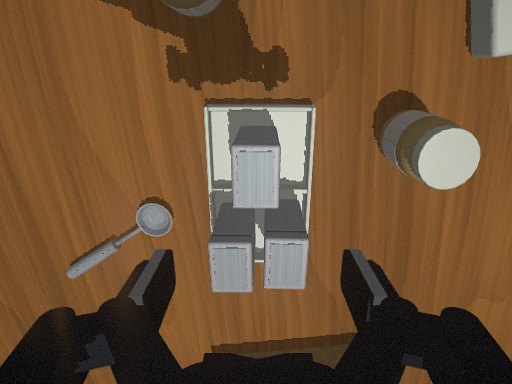

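View pics/sc22.png

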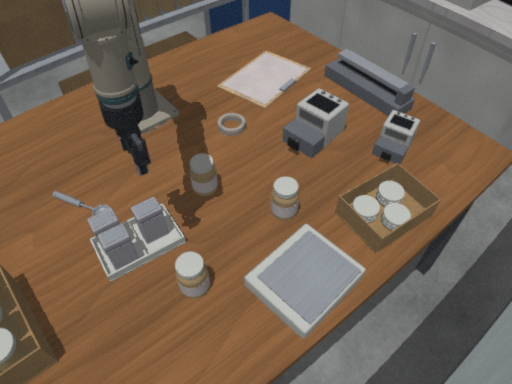

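The wrist picture shows the tin upright in the empty compartment, its lid at (255,175). The two finished tins, at (232,265) and (286,262), are where they were. In the scene picture the jars have not moved and the arm is clear.

```bash
python3 -c "
from h import *
ctrl.finish_job();plan()"
```

```text
the job is handed in; nothing more can be done
the job is handed in; nothing more can be done
```

I coded the tin on both faces and set it down in the tray's empty compartment. I handed the job in at about 28.5 s of the 64 s allowed.

- **Broad face:** the plate went in about 8.8 mm of its 12 mm, measured on the plate in the wrist images. It was centred within about 1 mm.
- **Narrow face:** after backing off and turning the tin a quarter turn, the plate went in about 9.6 mm. Yaw was about 1.2° off square. The plate had sprung back to its rest position afterwards.
- **Placing:** the tin stands upright in the compartment, about 3 mm off its centre. It is turned about -4.9°, against -5° for the tray and -5.8° and -4.5° for the two finished tins. The finished tins and jars are within about 1 mm of where they stood, and the gripper is open and well clear.

**What was less than ideal:**
- **Tilt while pressing:** the tool tilt crept up to about 1.7° during the presses, so I estimate the tin leaned about 1° then.
- **Contact with the table:** during the narrow press the tin briefly pressed down on the table with about 24 N.
- **Camera disagreement:** the scene camera reads x about 3 to 5 mm higher than the wrist camera throughout. I used the wrist values.

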